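Tare the bench scale under the glaze jar

ROBOT

A 7-joint arm with a two-finger parallel gripper is mounted at the origin on the work surface. World frame = base frame: x ahead of the robot, y to its left, z up, the work surface at z = 0. Lengths are in mm, angles in rad, forces in N, time in s.
With the tool pointing down it reaches from about 400 to 925 mm from the base axis. Payload 5.6 kg.
Tool frame: the origin (TCP) lies midway between the tips of the shut fingers; the grasp point (between the pads) lies 19 mm behind it (hold_point_z is the distance from the TCP to the grasp point, in mm); z points along the fingers, y is the line along which they close (so a half turn about z gives the same grasp; the last joint's range is limited). The gripper opens to 85 mm and grips with 20 to 120 N. Pads are 22 mm wide; open, the fingers measure 114 mm over their backs; the gripper's body (76 mm by 85 mm) begins 54 mm behind the grasp point. The pads swing forward as they close: fully open they stand 13 mm farther back than shut.
Start: joints at [-1.245, 0.468, -0.012, 1.603, 0.006, 1.071, -0.056], TCP at [234.365, 606.286, 192.79] pointing down, gripper open.
Joint ranges: [-2.53, 2.53], [-0.31, 2.02], [-1.57, 1.55], [0.28, 2.44], [-1.29, 4.43], [0.15, 1.84], [-2.92, 2.92]. Speed limits (rad/s): [2.57, 2.57, 3.14, 3.14, 3.14, 3.14, 3.14].

INTERFACE

Orientations are given as a unit quaternion [w, x, y, z].
In Python, from bench import * gives the robot as it stands.
- The arm moves only by the tool apply_moves, never from a script. Its argument "rows" is a list of rows, each an object with "delta_rot": the turn, a rotation vector about the tool's x, y, z in rad, a list of three; "slide": the shift along the tool's x, y, z in mm, a list of three; "grip": the finger opening in mm, from 0 to 85.4. A call has 1 to 5 rows; each row shifts and turns the commanded pose from where the row before left it, along the tool's axes as they then stand; what a row does not reach is not made up. A row lasts 1/8 s, in which the tool goes at most 62.5 mm and 10.7 degrees, less where a joint would pass 70% of its speed; a pose out of reach is approached as far as the arm can. A call with a gripper value outside its range is refused whole. The fingers move at their own pace and stop on an object; "squeeze" is the grip in N (left out, the last holds). Time passes only in rows, so rows that do not move let the fingers close. It gives the time, the measured TCP pose, the force, the opening and the grip force at its end, in the units of the state.
- observe(): the state, without advancing time (a new reading comes with each control period).
- grab_frame(name): name is "side" or "top" or "wrist"; returns (picture, depth): 480x640x3 uint8, red, green, blue; 480x640 float32, mm along the optical axis (not along the pixel's ray), 0 where there is no reading.
- calibration(name): a dict with "K" (3x3 intrinsics, pixels), "dist_coeffs" ([k1, k2, p1, p2, k3] as OpenCV has them; the pictures are not rectified), "cam_to_world" (4x4, takes a point from camera to world coordinates). Camera axes: x right, y up, looking along -z (the intrinsics and any distortion apply to the point x, -y, -z); pixel columns grow to the right and rows downward; lengths in mm; the calibration is good to about 2 mm. A picture is of the moment at which its call begins: read the wrist's pose just before it. calibration takes no time and is no camera call; for the wrist camera it gives the pose at the moment of the call.
- close_job(): hands the job in; it is judged then, once.
The state is a dict: "time": time; "joints": joint angles; "joint_vel": joint speeds; "joint_efforts": joint torques, N m; "position": TCP position; "ee_rot": TCP orientation; "wrist_force": force on the tool from outside, world axes, zero at the start; "moment": the same for the moment, N m; "gripper_width": finger opening in mm; "grip_force": force on a finger pad.
Only numpy, scipy, OpenCV 4.12 (cv2) and the standard library are available. Lean on these libraries where they do the work, as an engineer would, in place of code of your own. Each camera call takes 0.05 s, during which the arm holds its last target. There are 200 camera calls.

TASK

Two bench scales stand on the potter's bench: zero the one that carries the capped glass jar. With the fingertips, gently press its oblong key down, keep it down for a good second, let it come up again and draw the hand back well clear. Leave the jar, the round keys, the other scale and everything else on the bench alone; nothing is to be picked up.

Things in the scene. Friction and masses are not known exactly. Their poses are not given: they have to be found in the camera images.
- scale_jar: Scale to be zeroed, fixed: flat grey body 270 mm (its x) by 170 mm (its y), deck 40 mm above the bench; a row of white keys along the edge towards the robot (-x side), a display strip behind them, then a round steel pan, 148 mm across, centre at x +45 mm, top 52 mm high, with the glass jar on it. Origin: centre of the underside, on the bench; z up.
- unit_jar_top (a point): Centre of the top of the middle, round key of the same scale: 20 mm across, 60 mm to the scale's -y of the oblong key, standing 9 mm above the deck like it; leave alone.
- power_jar_top (a point): Centre of the top of the end round key of the same scale: 20 mm across, 106 mm to the scale's -y of the oblong key; leave alone.
- tare_jar_top (a point): Centre of the top face of the oblong key of the scale with the jar: the key is 18 mm (scale's x) by 36 mm (scale's y), at x -108, y +48 mm in the scale's frame, its top 49 mm above the bench when up; the point moves with the key.
- tare_jar (a joint): Travel of that oblong key in m: 0 up, 0.006 fully down. A spring returns it: about 1.2 N starts it, 3.6 N at 3 mm, 6 N fully down, then a hard stop. It counts as down beyond 3 mm, and must be kept there at least 1 s to register. More than 20 N on the scale is too hard.
- unit_jar (a joint): Travel (m) of the middle round key of the same scale, 0 up, 0.006 down; leave alone.
- power_jar (a joint): Travel (m) of the end round key of the same scale, 0 up, 0.006 down; leave alone.
- scale_plate: The other scale, identical and fixed, carrying the teal plate; same frame and sizes. Not to be touched.
- jar_mid (a point): Centre, half-way up, of the loose capped glass jar, 68 mm across and 85 mm high, on the pan of the scale to be zeroed; leave it where it stands.
- plate_rim (a point): Centre of the rim of the loose glazed teal plate, 144 mm across, 16 mm high, on the other scale.
- rib: Red plastic throwing rib, loose, flat on the bench between the scales, 112 x 52 x 5 mm; origin at its centre underneath.
- trimmer: Steel loop trimming tool, loose, about 185 mm long (its x), lying on the bench to the robot's right, 14 mm high; origin near its middle underneath.
- beaker_rim (a point): Centre of the mouth of a loose terracotta beaker, 72 mm across, 85 mm high, standing to the robot's left.
- bowl_rim (a point): Centre of the mouth of a loose white bowl, 104 mm across, 45 mm high, standing to the robot's left.
There are look-alikes about, which are no part of the job. There is more than one size of the rib; the job needs the smallest.

How it is judged:
By the outcome, as a careful person would: the job done as asked, in the order asked, and still so for the second after the job is handed in, with the robot touching nothing.
It also fails if it takes over 35 s, if anything falls off the work surface, if the arm or the gripper's body presses on something with over 40 N, if the wrist force passes 120 N, or if a joint passes its speed limit or range.

## Working session

There is one attempt and no reset: what is moved stays moved. The work goes in short steps, Python scripts to look and compute and a tool call to move; the robot and the scene stay as the last step left them, time stands still between calls to the robot, and variables do not carry over. Pictures are saved under pics/ and viewed, at most 10 in all, crops included, and the job is handed in when it is done.

Besides the shell and the picture viewer there is one more tool, called after "Emit:" by a JSON object that holds its "fn" and its "kwargs", one argument or row to a line. apply_moves: Moves the arm, as the interface text tells. Its arguments: {"type":"object","properties":{"rows":{"type":"array"},"squeeze":{"type":"number"}},"required":["rows"]}

```bash
mkdir -p pics
cat > h.py <<'E'
from bench import *
import numpy as np, cv2
def ray(name,uv,z,c=None):
    c=c or calibration(name); K=np.array(c["K"],float); d=np.array(c["dist_coeffs"],float); T=np.array(c["cam_to_world"],float)
    p=cv2.undistortPoints(np.array(uv,float).reshape(-1,1,2),K,d).reshape(-1,2)
    r=np.c_[p[:,0],-p[:,1],-np.ones(len(p))]@T[:3,:3].T
    o=T[:3,3]; return o+r*((z-o[2])/r[:,2])[:,None]
E
python3 - <<'E'
from h import *
for n in ("top","side"):
    im,d=grab_frame(n); cv2.imwrite(f"pics/{n}0.png",im[:,:,::-1]); np.save(f"{n}0.npy",d); np.save(f"{n}0rgb.npy",im)
    print(n,np.round(calibration(n)["cam_to_world"],2).tolist())
s=observe();print(s["time"],s["position"],s["ee_rot"],s["wrist_force"],s["gripper_width"])
E
```

```text
top [[-0.01, 0.99, -0.13, 384.47], [-1.0, -0.01, 0.01, 29.87], [0.01, 0.13, 0.99, 1398.08], [0.0, 0.0, 0.0, 1.0]]
side [[0.99, 0.05, -0.12, 435.75], [-0.13, 0.53, -0.84, -983.87], [0.02, 0.85, 0.53, 713.24], [0.0, 0.0, 0.0, 1.0]]
0.1 [234.19190648 605.71992744 191.92254386] [-8.56203652e-05  1.83381177e-01  9.83041542e-01 -8.13827193e-04] [0.10462682 0.40666898 0.17000865] 85.26788925541993
```

View pics/top0.png

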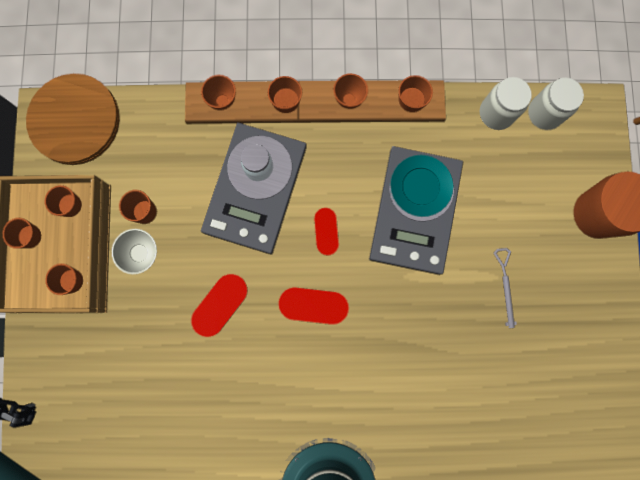

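View pics/side0.png

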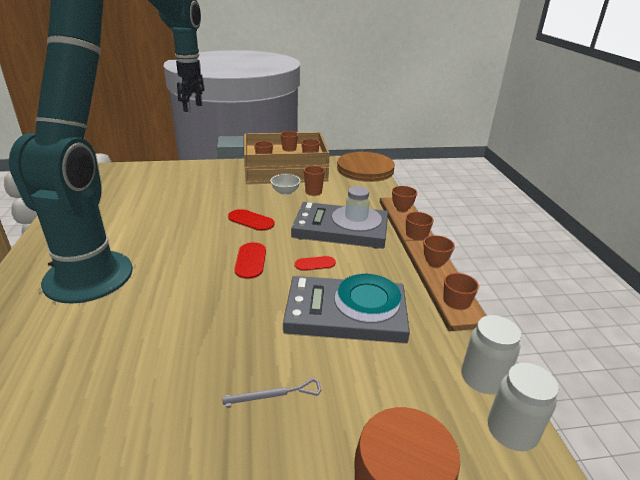

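The top view shows the jar scale around (255,187), with its oblong key at (218,225) and round keys at (243,233) and (263,239). Candidates for the key are this one and the oblong key of the plate scale at (388,251). The scale at (255,187) carries the capped jar (257,158), so I choose the key at (218,225). The side view agrees: jar on the far scale, at (357,205).

Run:
```python
from h import *
im=np.load("top0rgb.npy"); d=np.load("top0.npy")
def keys(im,name,x0,x1,y0,y1,amin,amax,z=49,c=None):
    m=(im.min(2)>180).astype(np.uint8); mm=np.zeros_like(m); mm[y0:y1,x0:x1]=m[y0:y1,x0:x1]
    n,l,st,ce=cv2.connectedComponentsWithStats(mm)
    for i in range(1,n):
        if amin<st[i,4]<amax: print(name,ce[i].round(1),st[i,2:],ray(name,[ce[i]],z,c).round(1))
keys(im,"top",195,280,210,250,20,600)
si=np.load("side0rgb.npy"); keys(si,"side",290,325,195,245,8,600)
c=cv2.resize(im[110:260,190:320],None,fx=4,fy=4,interpolation=cv2.INTER_CUBIC); cv2.imwrite("pics/crop.png",c[:,:,::-1])
# body outline (deck z=40)
m=cv2.inRange(im,(50,50,50),(110,110,115)); mm=np.zeros_like(m); mm[115:260,195:312]=m[115:260,195:312]
cn=max(cv2.findContours(mm,0,2)[0],key=cv2.contourArea); r=cv2.boxPoints(cv2.minAreaRect(cn)); print(ray("top",r,40).round(1))
T=np.array(calibration("top")["cam_to_world"]); print("depth key",d[225,218], "cam z",T[2,3])
```

```text
top [217.9 224.3] [15 10 98] [[594.5 242.2  49. ]]
top [243.2 232. ] [ 8  7 47] [[576.5 185.2  49. ]]
top [262.6 238. ] [ 8  7 46] [[562.4 141.6  49. ]]
side [308.5 204.9] [ 6  5 24] [[594.8 238.3  49. ]]
side [304.5 214. ] [ 6  3 14] [[576.2 182.9  49. ]]
side [301.5 221.7] [ 6  3 14] [[562.4 138.7  49. ]]
[[577.3 283.7  40. ]
 [839.5 204.8  40. ]
 [782.9  39.7  40. ]
 [524.  122.4  40. ]]
depth key 1359.1067 cam z 1398.0839022855
```

View pics/crop.png

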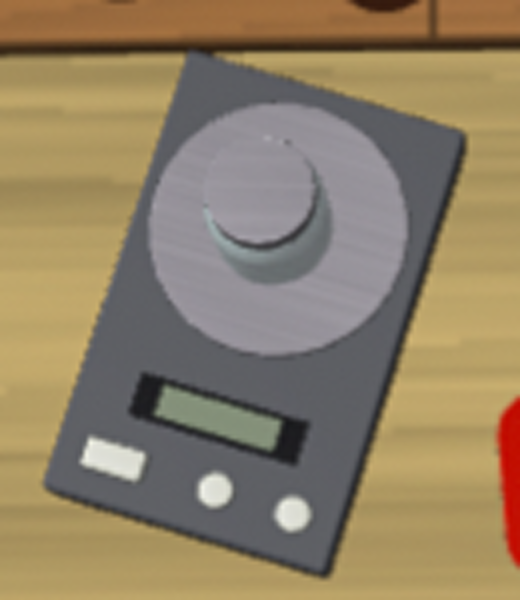

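The crop confirms it: the scale under the capped jar has one oblong key at crop (113,459) and round keys at (215,490) and (293,513). Both views put the key at about (594.6, 240.5, 49). The key spacings come out at 59 and 105 mm, against 60 and 106 given. The scale's yaw is about -17.8°.

Emit:
{"fn": "apply_moves", "kwargs": {
  "rows": [
    {"slide":[-30,-14,0],"delta_rot":[0,0,0],"grip":0},
    {"slide":[-40,-18,0],"delta_rot":[0,0,0],"grip":0},
    {"slide":[-40,-18,0],"delta_rot":[0,0,0],"grip":0},
    {"slide":[-40,-18,0],"delta_rot":[0,0,0],"grip":0},
    {"slide":[-40,-18,0],"delta_rot":[0,0,0],"grip":0}
  ]
}}

```text
time: 0.72
position: [381.3, 456.2, 192.4]
ee_rot: [-0.0, 0.183, 0.983, -0.0]
wrist_force: [0.4, -0.1, 0.1]
gripper_width: 0.0
grip_force: 0.0
```

Emit:
{"fn": "apply_moves", "kwargs": {
  "rows": [
    {"slide":[-40,-18,0],"delta_rot":[0,0,0],"grip":0},
    {"slide":[-40,-18,0],"delta_rot":[0,0,0],"grip":0},
    {"slide":[-40,-18,0],"delta_rot":[0,0,0],"grip":0},
    {"slide":[-40,-18,0],"delta_rot":[0,0,0],"grip":0},
    {"slide":[-40,-18,0],"delta_rot":[0,0,0],"grip":0}
  ]
}}

```text
time: 1.35
position: [535.3, 300.3, 192.4]
ee_rot: [-0.0, 0.183, 0.983, -0.0]
wrist_force: [0.7, 0.1, -0.3]
gripper_width: 0.1
grip_force: 0.0
```

Emit:
{"fn": "apply_moves", "kwargs": {
  "rows": [
    {"slide":[-40,-18,0],"delta_rot":[0,0,0],"grip":0},
    {"slide":[-38,-17,20],"delta_rot":[0,0,0],"grip":0},
    {"slide":[0,0,30],"delta_rot":[0,0,-0.058],"grip":0},
    {"slide":[0,0,0],"delta_rot":[0,0,0],"grip":0}
  ]
}}

```text
time: 1.85
position: [592.8, 239.5, 139.9]
ee_rot: [-0.003, 0.155, 0.988, -0.002]
wrist_force: [0.6, 0.2, -0.2]
gripper_width: 0.2
grip_force: 0.0
```

Run:
```python
from h import *
s=observe();print(s["time"],s["position"],s["ee_rot"],s["wrist_force"],s["gripper_width"])
c=calibration("wrist"); im,d=grab_frame("wrist"); cv2.imwrite("pics/w1.png",im[:,:,::-1])
m=(im.min(2)>180).astype(np.uint8)
n,l,st,ce=cv2.connectedComponentsWithStats(m)
for i in range(1,n):
    if st[i,4]>150: print(ce[i].round(1),st[i].tolist(),ray("wrist",[ce[i]],49,c).round(1),cv2.minAreaRect(np.argwhere(l==i)[:,::-1].astype(np.float32)))
```

```text
1.85 [592.78808268 239.54836889 139.89425823] [-0.00265031  0.15549228  0.98783221 -0.00162575] [ 0.63226584  0.24022586 -0.17666895] 0.18763773476181317
[520.7  78.4] [480, 0, 152, 144, 5508] [[536.8 408.   49. ]] ((555.5, 71.5), (143.0, 151.0), 90.0)
[181.9 226.7] [170, 216, 25, 23, 427] [[562.2 141.6  49. ]] ((182.0, 226.50001525878906), (23.33452033996582, 21.920310974121094), 45.0)
[241.2 226.7] [230, 216, 24, 23, 423] [[576.3 185.4  49. ]] ((241.25001525878906, 226.75001525878906), (22.62741470336914, 21.920310974121094), 45.0)
[318.8 226.4] [298, 217, 43, 20, 841] [[594.6 242.8  49. ]] ((319.0, 226.5), (19.0, 42.0), 90.0)
```

View pics/w1.png

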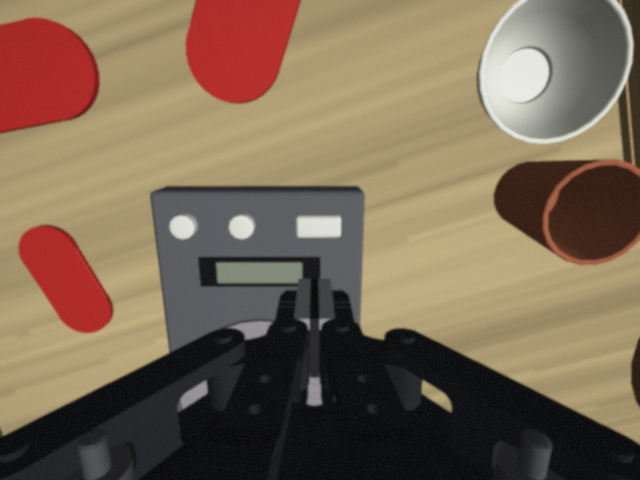

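Wrist view: key at (319,226), round keys at (241,227) and (182,227), all parallel to the fingers. It puts the key at (594.6, 242.8), in line with the other views.

Emit:
{"fn": "apply_moves", "kwargs": {
  "rows": [
    {"slide":[-1,2,30],"delta_rot":[0,0,0],"grip":0},
    {"slide":[0,0,30],"delta_rot":[0,0,0],"grip":0},
    {"slide":[0,0,15],"delta_rot":[0,0,0],"grip":0},
    {"slide":[0,0,8],"delta_rot":[0,0,0],"grip":0},
    {"slide":[0,0,0],"delta_rot":[0,0,0],"grip":0}
  ]
}}

```text
time: 2.52
position: [596.6, 242.7, 60.3]
ee_rot: [0.0, 0.155, 0.988, 0.0]
wrist_force: [0.0, 0.8, 0.0]
gripper_width: -0.3
grip_force: 0.0
```

Emit:
{"fn": "apply_moves", "kwargs": {
  "rows": [
    {"slide":[1.5,-1.5,4],"delta_rot":[0,0,0],"grip":0},
    {"slide":[0,0,3],"delta_rot":[0,0,0],"grip":0},
    {"slide":[0,0,2],"delta_rot":[0,0,0],"grip":0},
    {"slide":[0,0,0],"delta_rot":[0,0,0],"grip":0}
  ]
}}

```text
time: 3.02
position: [594.4, 241.3, 50.7]
ee_rot: [-0.0, 0.155, 0.988, -0.0]
wrist_force: [0.9, -0.0, 0.1]
gripper_width: 0.0
grip_force: 0.0
```

Run:
```python
from h import *
s=observe();print(s["time"],s["position"],s["wrist_force"])
im,d=grab_frame("side"); cv2.imwrite("pics/s2.png",cv2.resize(im[130:260,260:400],None,fx=4,fy=4,interpolation=cv2.INTER_CUBIC)[:,:,::-1])
```

```text
3.025 [594.43368562 241.31339684  50.69795953] [ 0.93618091 -0.03274943  0.06792728]
```

View pics/s2.png

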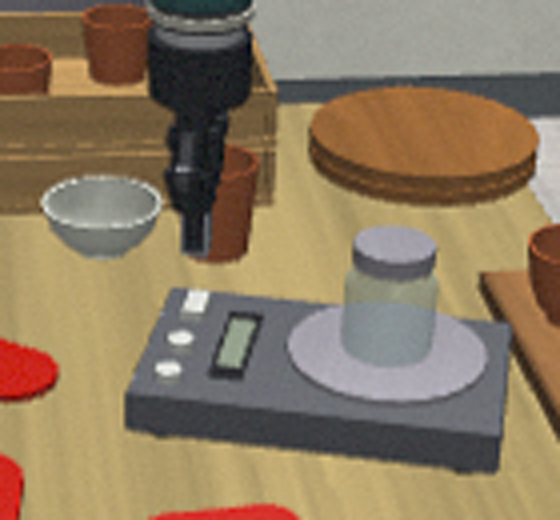

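The side crop shows the fingertips at (195,252), well above the key at (197,302), although the state reads z = 50.7. I'll check the tip position by depth before pressing.

Run:
```python
from h import *
s=observe();print(s["time"],s["position"],s["joints"],s["gripper_width"])
def pt(n,u,v,d):
    c=calibration(n);K=np.array(c["K"]);T=np.array(c["cam_to_world"]);p=cv2.undistortPoints(np.array([[[u,v]]],float),K,np.array(c["dist_coeffs"],float))[0,0]
    return (T@[p[0]*d,-p[1]*d,-d,1])[:3].round(1)
im,d=grab_frame("side")
for u in (306,308,310):
  for v in range(184,210,2): print(u,v,im[v,u],d[v,u],pt("side",u,v,d[v,u]))
im,d=grab_frame("top"); cv2.imwrite("pics/t2.png",cv2.resize(im[120:290,140:330],None,fx=3,fy=3)[:,:,::-1])
```

```text
3.075 [594.5336375  241.34073726  50.7993472 ] [-0.52078474  0.61632838  0.11394006  1.72878997 -0.09158356  0.80159699
  0.89595108] -0.09265985067316473
306 184 [40 46 48] 1347.8702 [585.  229.4 124.8]
306 186 [44 44 51] 1346.8146 [584.5 225.3 120.2]
306 188 [37 41 42] 1354.594 [585.1 229.2 111.7]
306 190 [29 29 36] 1361.2397 [585.5 231.9 103.7]
306 192 [58 58 66] 1367.2678 [585.9 234.1  95.9]
306 194 [177 158 114] 1570.5714 [607.9 411.5  -1.8]
306 196 [178 155 107] 1546.4939 [604.9 386.5   3.4]
306 198 [173 153 105] 1546.3575 [604.6 382.8  -2.3]
306 200 [174 153 102] 1530.0492 [ 6.025e+02  3.648e+02 -5.000e-01]
306 202 [110 109 109] 1434.147 [591.7 276.9  38.9]
306 204 [132 134 138] 1424.129 [590.3 264.7  38.3]
306 206 [224 225 217] 1396.3915 [587.  237.2  46.2]
306 208 [133 134 131] 1382.9877 [585.2 222.2  47.4]
308 184 [25 27 29] 1350.2883 [591.1 230.8 123.9]
308 186 [38 47 46] 1353.6252 [591.2 230.7 117.4]
308 188 [34 36 44] 1356.6676 [591.3 230.2 111. ]
308 190 [44 43 45] 1362.6792 [591.7 232.4 103.2]
308 192 [44 47 51] 1366.6141 [591.8 232.7  96.3]
308 194 [125 102  76] 1553.
[... 359 characters left out ...]
134 136 131] 1387.779 [591.8 225.6  45.3]
310 184 [25 29 35] 1347.8995 [596.8 227.9 125.1]
310 186 [27 28 28] 1349.304 [596.6 226.  119.4]
310 188 [41 38 46] 1351.6182 [596.6 224.9 113.3]
310 190 [50 54 52] 1359.3918 [597.2 228.7 104.8]
310 192 [51 53 54] 1361.3177 [597.2 227.2  98.9]
310 194 [108  77  67] 1376.5084 [598.7 237.5  86.9]
310 196 [200 179 121] 1554.6683 [619.4 392.   -0. ]
310 198 [192 171 115] 1530.3749 [616.2 366.9   5.4]
310 200 [194 172 116] 1538.6693 [616.9 370.6  -4.2]
310 202 [194 182 155] 1523.1893 [614.7 353.4  -2.7]
310 204 [228 230 226] 1405.3745 [600.6 246.7  47.5]
310 206 [232 235 230] 1392.877 [598.8 232.5  48.2]
310 208 [117 118 113] 1387.2324 [597.8 224.3  45.7]
```

View pics/t2.png

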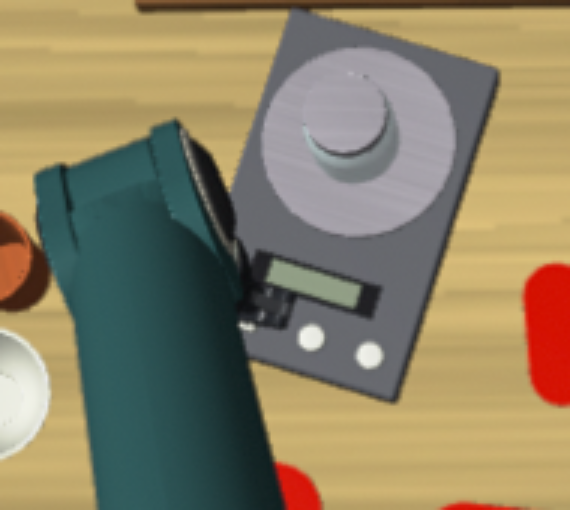

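The top crop shows the hand over the key (key edge at (247,325)). Depth puts the tips near z 90, not 50. I'll cross-check with the wrist camera and the start picture.

```bash
cat >> h.py <<'E'
def pt(n,u,v,d,c=None):
    c=c or calibration(n);K=np.array(c["K"]);T=np.array(c["cam_to_world"]);p=cv2.undistortPoints(np.array([[[u,v]]],float),K,np.array(c["dist_coeffs"],float))[0,0]
    return (T@[p[0]*d,-p[1]*d,-d,1])[:3].round(1)
E
python3 - <<'E'
from h import *
c=calibration("wrist"); s=observe(); im,d=grab_frame("wrist"); T=np.array(c["cam_to_world"])
print("cam",T[:3,3].round(1),"tcp",s["position"].round(1))
for u in (302,308,315,322,328):
    for v in (276,279,282,285,290,300): print(u,v,im[v,u].tolist(),d[v,u].round(1),pt("wrist",u,v,d[v,u],c))
m=(im.min(2)>180).astype(np.uint8); n,l,st,ce=cv2.connectedComponentsWithStats(m)
for i in range(1,n):
    if st[i,4]>150: print("white",ce[i].round(1),st[i].tolist(),ray("wrist",[ce[i]],49,c).round(1),d[int(ce[i][1]),int(ce[i][0])])
d0=np.load("side0.npy"); i0=np.load("side0rgb.npy")
for v in range(98,116,2):
    print(v,[ (u,pt("side",u,v,d0[v,u]).tolist()) for u in range(178,206,2) if i0[v,u].max()<70 and 0<d0[v,u]<2000][:4])
E
```

```text
cam [528.1 263.  232.7] tcp [594.6 241.4  50.9]
302 276 [219, 221, 214] 195.9 [597.7 233.9  50.4]
302 279 [115, 116, 114] 149.9 [582.5 240.3  93.5]
302 282 [67, 69, 69] 145.7 [582.  240.6  97.8]
302 285 [67, 70, 69] 143.6 [582.3 240.6 100.1]
302 290 [66, 69, 68] 137.6 [581.8 241.  106.1]
302 300 [66, 68, 67] 131.2 [582.6 240.9 113. ]
308 276 [219, 220, 213] 197.3 [599.2 236.7  49. ]
308 279 [114, 115, 113] 149.4 [583.  242.8  94. ]
308 282 [67, 68, 68] 144.9 [582.5 243.   98.5]
308 285 [68, 70, 70] 142.6 [582.7 243.  101. ]
308 290 [63, 65, 67] 138.9 [583.  242.9 104.9]
308 300 [66, 68, 68] 130.3 [582.9 243.1 113.8]
315 276 [221, 222, 215] 196.5 [600.1 240.5  49.8]
315 279 [102, 104, 99] 148.8 [583.7 245.6  94.6]
315 282 [19, 17, 18] 144.8 [583.3 245.7  98.6]
315 285 [14, 15, 14] 141.7 [583.2 245.7 101.8]
315 290 [13, 10, 16] 138.1 [583.5 245.6 105.6]
315 300 [18, 19, 20] 130.7 [583.8 245.5 113.5]
322 276 [220, 222, 215] 196.0 [601.  244.1  50.3]
322 279 [115, 116, 113] 148.0 [584.3 248.4  95.3]
322 282 [64, 66, 65] 145.9 [584.6 248.2  97.6]
322 285 [69, 70, 72] 143.5 [584.8 248.1 10
[... 698 characters left out ...]
8, [199.0, 541.0, 299.8]), (180, [205.8, 537.6, 300.6]), (182, [212.4, 536.3, 300.9]), (184, [219.2, 533.0, 301.6])]
100 [(178, [198.7, 537.5, 294.2]), (180, [204.3, 542.6, 292.7]), (182, [211.9, 534.4, 294.9]), (184, [218.9, 529.2, 296.2])]
102 [(184, [214.1, 557.2, 281.9]), (186, [221.0, 554.6, 282.5]), (196, [242.7, 644.2, 256.8]), (198, [250.1, 639.1, 258.2])]
104 [(184, [213.6, 555.2, 275.8]), (186, [220.7, 551.0, 276.9]), (196, [241.0, 652.0, 247.6]), (198, [248.4, 648.0, 248.6])]
106 [(184, [213.4, 551.4, 270.3]), (186, [220.0, 550.2, 270.5])]
108 [(184, [212.7, 550.6, 263.8]), (186, [220.0, 544.5, 265.5])]
110 [(184, [210.9, 557.2, 255.2]), (186, [218.0, 553.2, 256.3])]
112 []
114 []
```

Side depth, wrist depth and the start picture all put the real tips about 42 mm above the reported TCP. Laterally they are centred on the key, at about (594,242). So I have about 43 mm more to descend, and I'll go down guarded by force.

Emit:
{"fn": "apply_moves", "kwargs": {
  "rows": [
    {"slide":[0,0,12],"delta_rot":[0,0,0],"grip":0},
    {"slide":[0,0,12],"delta_rot":[0,0,0],"grip":0},
    {"slide":[0,0,8],"delta_rot":[0,0,0],"grip":0},
    {"slide":[0,0,3],"delta_rot":[0,0,0],"grip":0},
    {"slide":[0,0,0],"delta_rot":[0,0,0],"grip":0}
  ]
}}

```text
time: 3.85
position: [594.4, 241.3, 15.5]
ee_rot: [-0.0, 0.155, 0.988, -0.0]
wrist_force: [-0.4, -0.0, -0.2]
gripper_width: 0.1
grip_force: 0.0
```

Run:
```python
from h import *
s=observe();print(s["time"],s["position"],s["wrist_force"])
im,d=grab_frame("side")
for v in range(194,212): print(v,[(int(im[v,u].max()),pt("side",u,v,d[v,u]).tolist()) for u in (306,309)])
cv2.imwrite("pics/s3.png",cv2.resize(im[150:240,270:390],None,fx=6,fy=6,interpolation=cv2.INTER_CUBIC)[:,:,::-1])
```

```text
3.85 [594.41861969 241.31862979  15.51454232] [-0.40169063 -0.03627694 -0.24836302]
194 [(36, [585.1, 226.3, 93.1]), (26, [591.7, 207.7, 102.3])]
195 [(42, [585.3, 228.2, 88.8]), (35, [593.8, 223.5, 90.8])]
196 [(44, [585.5, 229.5, 84.7]), (39, [594.1, 225.0, 86.7])]
197 [(46, [585.8, 230.9, 80.6]), (32, [593.6, 220.6, 85.5])]
198 [(41, [585.8, 230.8, 77.3]), (37, [594.3, 225.4, 79.7])]
199 [(42, [586.1, 232.6, 72.9]), (35, [594.8, 228.9, 74.4])]
200 [(42, [586.3, 233.9, 68.7]), (41, [594.2, 224.0, 73.6])]
201 [(44, [585.4, 226.3, 69.4]), (32, [594.6, 226.6, 68.8])]
202 [(46, [586.0, 230.9, 63.5]), (34, [594.6, 226.1, 65.6])]
203 [(84, [586.8, 236.7, 56.9]), (77, [594.9, 227.7, 61.3])]
204 [(137, [586.4, 233.4, 55.2]), (171, [596.4, 238.4, 52.1])]
205 [(201, [587.1, 238.6, 48.9]), (233, [595.7, 233.2, 51.4])]
206 [(226, [586.5, 233.5, 48.2]), (235, [595.8, 233.4, 47.8])]
207 [(184, [585.0, 221.0, 51.6]), (229, [595.1, 227.4, 47.6])]
208 [(132, [585.6, 224.9, 45.9]), (133, [594.9, 225.7, 45.0])]
209 [(127, [585.9, 227.0, 41.3]), (135, [594.0, 218.0, 45.8])]
210 [(114, [585.1, 220.5, 41.4]), (125, [594.2, 218.9, 41.8])]
211 [(111, [584.4, 214.0, 41.5]), (117, [594.1, 218.1, 38.8])]
```

View pics/s3.png

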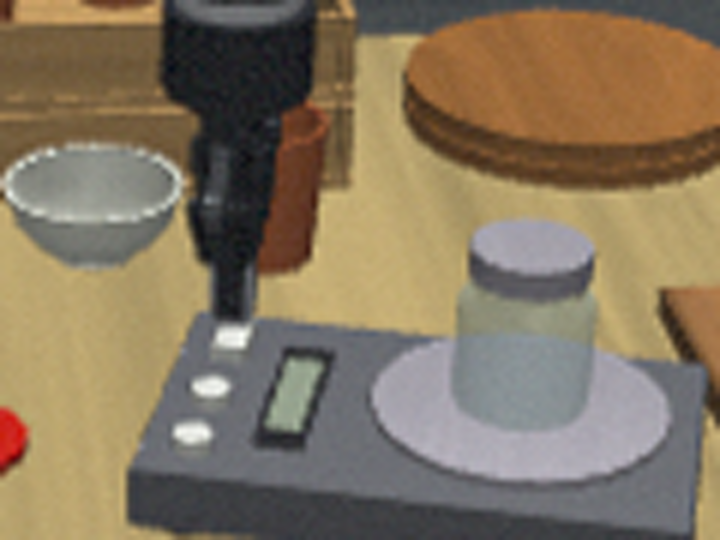

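The crop shows the tips at (233,320), just above the oblong key at (232,338), well clear of the round keys. They are about 8 mm up. Next, small steps.

Emit:
{"fn": "apply_moves", "kwargs": {
  "rows": [
    {"slide":[0,0,2],"delta_rot":[0,0,0],"grip":0},
    {"slide":[0,0,2],"delta_rot":[0,0,0],"grip":0},
    {"slide":[0,0,1],"delta_rot":[0,0,0],"grip":0},
    {"slide":[0,0,1],"delta_rot":[0,0,0],"grip":0},
    {"slide":[0,0,0],"delta_rot":[0,0,0],"grip":0}
  ]
}}

```text
time: 4.53
position: [594.5, 241.4, 9.9]
ee_rot: [-0.0, 0.155, 0.988, 0.0]
wrist_force: [-0.8, 0.5, 1.3]
gripper_width: -0.1
grip_force: 0.8
```

Emit:
{"fn": "apply_moves", "kwargs": {
  "rows": [
    {"slide":[0,0,1],"delta_rot":[0,0,0],"grip":0},
    {"slide":[0,0,0],"delta_rot":[0,0,0],"grip":0}
  ]
}}

```text
time: 4.78
position: [594.5, 241.4, 8.9]
ee_rot: [0.0, 0.155, 0.988, 0.0]
wrist_force: [-0.8, -0.4, 2.2]
gripper_width: -0.0
grip_force: 1.2
```

Emit:
{"fn": "apply_moves", "kwargs": {
  "rows": [
    {"slide":[0,0,1],"delta_rot":[0,0,0],"grip":0},
    {"slide":[0,0,0],"delta_rot":[0,0,0],"grip":0}
  ]
}}

```text
time: 5.03
position: [594.5, 241.4, 7.8]
ee_rot: [-0.0, 0.155, 0.988, 0.0]
wrist_force: [-1.5, -0.3, 3.1]
gripper_width: 0.1
grip_force: 1.7
```

Emit:
{"fn": "apply_moves", "kwargs": {
  "rows": [
    {"slide":[0,0,1],"delta_rot":[0,0,0],"grip":0},
    {"slide":[0,0,1],"delta_rot":[0,0,0],"grip":0},
    {"slide":[0,0,0],"delta_rot":[0,0,0],"grip":0}
  ]
}}

```text
time: 5.4
position: [594.5, 241.4, 5.9]
ee_rot: [-0.0, 0.155, 0.988, 0.0]
wrist_force: [-1.8, -0.7, 4.5]
gripper_width: 0.2
grip_force: 2.4
```

Emit:
{"fn": "apply_moves", "kwargs": {
  "rows": [
    {"slide":[0,0,0],"delta_rot":[0,0,0],"grip":0},
    {"slide":[0,0,0],"delta_rot":[0,0,0],"grip":0},
    {"slide":[0,0,0],"delta_rot":[0,0,0],"grip":0},
    {"slide":[0,0,0],"delta_rot":[0,0,0],"grip":0},
    {"slide":[0,0,0],"delta_rot":[0,0,0],"grip":0}
  ]
}}

```text
time: 6.02
position: [594.5, 241.4, 5.8]
ee_rot: [0.0, 0.155, 0.988, 0.0]
wrist_force: [-2.7, -0.2, 4.7]
gripper_width: -0.0
grip_force: 2.5
```

Emit:
{"fn": "apply_moves", "kwargs": {
  "rows": [
    {"slide":[0,0,0],"delta_rot":[0,0,0],"grip":0},
    {"slide":[0,0,0],"delta_rot":[0,0,0],"grip":0},
    {"slide":[0,0,0],"delta_rot":[0,0,0],"grip":0},
    {"slide":[0,0,0],"delta_rot":[0,0,0],"grip":0},
    {"slide":[0,0,0],"delta_rot":[0,0,0],"grip":0}
  ]
}}

```text
time: 6.65
position: [594.5, 241.4, 5.8]
ee_rot: [0.0, 0.155, 0.988, 0.0]
wrist_force: [-1.7, -0.8, 5.5]
gripper_width: 0.1
grip_force: 2.5
```

Emit:
{"fn": "apply_moves", "kwargs": {
  "rows": [
    {"slide":[0,0,0],"delta_rot":[0,0,0],"grip":0},
    {"slide":[0,0,0],"delta_rot":[0,0,0],"grip":0},
    {"slide":[0,0,0],"delta_rot":[0,0,0],"grip":0},
    {"slide":[0,0,0],"delta_rot":[0,0,0],"grip":0}
  ]
}}

```text
time: 7.15
position: [594.5, 241.4, 5.8]
ee_rot: [0.0, 0.155, 0.988, 0.0]
wrist_force: [-1.5, -1.3, 4.4]
gripper_width: 0.1
grip_force: 2.5
```

Emit:
{"fn": "apply_moves", "kwargs": {
  "rows": [
    {"slide":[0,0,-3],"delta_rot":[0,0,0],"grip":0},
    {"slide":[0,0,-4],"delta_rot":[0,0,0],"grip":0},
    {"slide":[0,0,-15],"delta_rot":[0,0,0],"grip":0},
    {"slide":[0,0,-35],"delta_rot":[0,0,0],"grip":0},
    {"slide":[0,0,-40],"delta_rot":[0,0,0],"grip":0}
  ]
}}

```text
time: 7.78
position: [594.2, 241.1, 103.9]
ee_rot: [-0.0, 0.155, 0.988, -0.0]
wrist_force: [1.2, 0.8, 0.3]
gripper_width: -0.1
grip_force: 0.0
```

Emit:
{"fn": "apply_moves", "kwargs": {
  "rows": [
    {"slide":[0,0,-40],"delta_rot":[0,0,0],"grip":0},
    {"slide":[25,0,-40],"delta_rot":[0,0,0],"grip":0},
    {"slide":[40,0,-10],"delta_rot":[0,0,0],"grip":0},
    {"slide":[40,0,0],"delta_rot":[0,0,0],"grip":0},
    {"slide":[0,0,0],"delta_rot":[0,0,0],"grip":0}
  ]
}}

```text
time: 8.4
position: [491.9, 275.4, 194.0]
ee_rot: [-0.0, 0.153, 0.988, 0.001]
wrist_force: [-0.2, -0.2, 0.4]
gripper_width: -0.1
grip_force: 0.0
```

Run:
```python
from h import *
s=observe();print(s["time"],s["position"],s["wrist_force"],np.abs(s["joint_vel"]).max())
im,d=grab_frame("side"); cv2.imwrite("pics/s4.png",im[:,:,::-1])
c=calibration("wrist");i2,d2=grab_frame("wrist")
for im_,d_,n,uv in ((im,d,"side",(308,205)),):
    print([pt(n,u,v,d_[v,u]).tolist() for u in (308,309) for v in (204,205,206)])
m=(i2.min(2)>180).astype(np.uint8); n,l,st,ce=cv2.connectedComponentsWithStats(m)
for i in range(1,n):
    if st[i,4]>100:
        u,v=ce[i].astype(int); print(ce[i].round(),st[i,4],pt("wrist",u,v,np.median(d2[v-2:v+3,u-2:u+3]),c))
```

```text
8.4 [491.91767045 275.37663109 194.04126532] [-0.18319153 -0.2176556   0.38847701] 0.04627544175310797
[[593.7, 242.2, 50.1], [593.7, 241.2, 47.2], [591.9, 226.8, 51.5], [597.3, 245.6, 48.2], [596.2, 236.8, 49.4], [435.7, -983.9, 713.2]]
[470. 200.] 3804 [541.6 428.4   5.8]
[208. 314.] 239 [561.6 141.5  49.8]
[254. 314.] 235 [575.7 184.9  49.8]
```

View pics/s4.png

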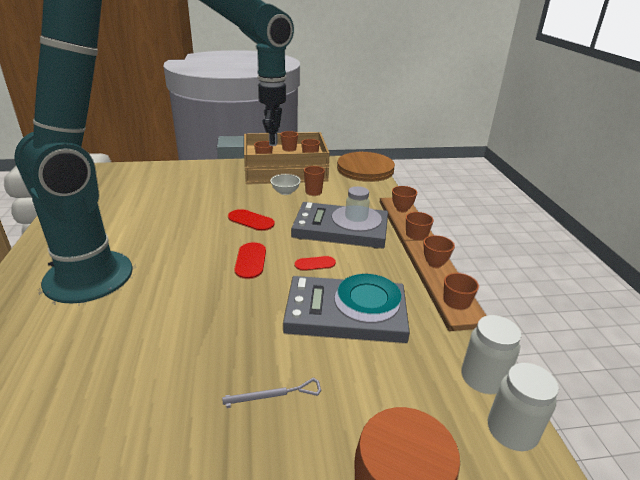

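The side view shows the hand well clear at (272,125). The key is back up at (308,205), height about 49 mm, and the jar (357,205) and everything else are unmoved. Handing in.

```bash
python3 -c "
from bench import *
print(close_job())"
```

```text
the job is handed in; nothing more can be done
None
```

I pressed the oblong key of the jar scale to about 4 mm (estimated from a force of about 5 N), held it down for over 1.7 s, let it come back up and drew the hand clear; the job is handed in, but it returned no verdict.

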